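# Set the strap-width gauge to its setting block

### The arm

A 6-joint arm with a two-finger parallel gripper is mounted at the origin on the work surface. World frame = base frame: x ahead of the robot, y to its left, z up, the work surface at z = 0. Lengths are in m, angles in degrees, forces in N, time in s.
With the tool pointing down it reaches from about 0.35 to 0.975 m from the base axis. Payload 7.1 kg.
Tool frame: the origin (TCP) lies midway between the tips of the shut fingers; the grasp point (between the pads) lies 19 mm behind it (bot.grip_point_offset is the distance from the TCP to the grasp point, in m); z points along the fingers, y is the direction in which the jaws open and shut (so a half turn about z gives the same grasp; the last joint's range is limited). The gripper opens to 88 mm and grips with 3 to 60 N. Pads are 20 mm wide; open, the fingers measure 115 mm over their backs; the gripper's body (75 mm by 178 mm) begins 61 mm behind the grasp point.
Start: joints at [-78.037, 24.242, 93.386, -0, 62.372, -1.089], TCP at [0.141, -0.609, 0.223] pointing down, gripper open.
Joint ranges: [-172.04, 172.04], [-51.8, 120.97], [4.93, 147.93], [-75.15, 255.16], [6.16, 154.13], [-145.62, 145.62]. Speed limits (degrees/s): [136.94, 136.94, 172.46, 180, 180, 180].

### API

Orientations are given as a 3x3 rotation matrix whose columns are the frame's x, y, z axes.
In Python, from rig import bot gives the robot as it stands. The module is installed in compiled form; this text tells all that it offers.
- The arm moves only by the tool send_rows, never from a script. Its argument "increments" is a list of rows, each a list of 7 numbers: the opening, from 0 (shut) to 1 (fully open), then the shift along the tool's x, y, z normalised to -1 to 1, where 1 is 20 mm, then the turn, a rotation vector about the tool's x, y, z normalised to -1 to 1, where 1 is 4 degrees. In form: [[hand, dx, dy, dz, wx, wy, wz], ...]. A call has 1 to 12 rows; each row shifts and turns the pose as measured when the row begins, along the tool's axes as they then stand; what a row does not reach is not made up. A row lasts 1/12 s, in which the tool goes at most 41.7 mm and 7.16 degrees, less where a joint would pass 70% of its speed; a pose out of reach is approached as far as the arm can. A call with a number of a shift or a turn outside -1 to 1 is refused whole. A call with a gripper value outside its range is refused whole. The fingers move at their own pace and stop on an object; "grip_force" is the grip in N (left out, the last holds). Time passes only in rows, so rows that do not move let the fingers close. It gives the time, the measured TCP pose, the force and the opening at its end, in the units of the state.
- bot.read_state(): the state, without advancing time (a new reading comes with each control period).
- bot.capture(name): name is "scene" or "top"; returns the picture (384x512x3 uint8, red, green, blue); there is no depth.
- bot.get_calibration(name): a dict with "fx", "fy", "cx", "cy" (pixels), "k1" (the pictures are not rectified: a ray, as slopes to the right and down, at radius r is drawn at 1 + k1 r^2 times it, then the intrinsics apply), "pose" (4x4, takes a point from camera to world coordinates). Camera axes: x right, y up, looking along -z (the intrinsics and any distortion apply to the point x, -y, -z); pixel columns grow to the right and rows downward; lengths in m; the calibration is good to about 2 mm. A picture is of the moment at which its call begins. get_calibration takes no time and is no camera call.
- bot.hand_in(): hands the job in, once; it reports no verdict.
Trained networks look in the newest picture that a camera, given by its name, has taken for a name from the list of things; names that differ only in an ending like _2 or _b are one class to them, and where a whole thing is asked for, a point or a joint stands for the part that bears it (a point fixed in the world has none). Each returns a list of dicts, best first, with "p" (0 to 1); they miss things now and then, are a little off and sometimes report something else, mostly with a low value. They report only what shows in the picture. A call takes as long as a camera call. They do not tell look-alikes from the thing itself.
- bot.trace(camera, name): "pixels" (384x512 bool, what is visible of it) and "point" ([column, row] in pixels, amid what is visible of it).
The state is a dict: "time": time; "joints": joint angles; "dq": joint speeds; "joint_efforts": joint torques, N m; "eef_pos": TCP position; "ee_rot": TCP orientation; "ft_force": force on the tool from outside, world axes, zero at the start; "moment": the same for the moment, N m; "gripper_width": finger opening in m.
Only numpy, scipy, OpenCV 4.12 (cv2) and the standard library are available. Lean on these libraries where they do the work, as an engineer would, in place of code of your own. Each camera call takes 0.05 s, during which the arm holds its last target.

### The job

Slacken the wing screw on the shaft collar of the strap-width gauge, slide the collar along the bar until its jaw nips the aluminium setting block lightly against the rubber buffer (about 5 to 10 N, never more than 20 N), and tighten the screw again so that the block stays nipped when you let go. Do not force the collar while its screw is tight, and leave the other things on the bench where they are.

Things in the scene. Friction and masses are not known exactly. Their poses are not given: they have to be found in the camera images.
- gauge: the gauge's grey cast base, 130 x 310 x 14 mm, fixed to the bench; origin at the centre of its underside. Its y axis runs along the bar, from the collar's end towards the end stop. Two posts (50 x 22 mm, top at 78 mm) stand at y = -140 and +140 mm and carry the bar
- bar (a point): middle of the plain steel bar, 14 mm thick, 62 mm above the bench, along the gauge's y axis. A dark end stop (42 mm wide, top at 81 mm) is clamped on the bar at its +y end; its black rubber buffer, 36 mm wide, 18 to 48 mm above the bench, faces the collar. The buffer's face is at y = 69 to 83 mm, set anew each time and not measured; pressed, it yields about 1 mm per 2.5 N
- collar (a joint): travel of the steel shaft collar along the bar (m), -0.02 to 0.13, growing towards the end stop. The jaw's working face lies at y = -0.055 + this in the gauge's frame. The collar is 36 mm across, 26 mm long; its jaw plate, 40 mm wide, 9 mm thick, hangs at the front, 16 to 66 mm above the bench. Screw loose: it drags with about 3 N; screw tight: it is held and must not be forced
- jaw (a point): middle of the jaw's working face (facing +y of the gauge), on the collar, 29 mm above the bench; x, y and z axes parallel to the gauge's
- screw (a joint): angle of the wing set screw in the collar's top (rad): it grows as the screw is turned anticlockwise seen from above (loosened), from -0.35 to 1.5, both ends hard. Tight below 0.25, free of the bar above 0.65, part gripping in between. It turns stiffly, 0.1 to 0.25 N m, and stays where it is left
- wing (a point): centre of the flat upright wing on top of the screw, on the screw's axis, 108.5 mm above the bench, 13 mm behind the jaw's face. The wing is 36 mm long, 8 mm thick, 28 mm high (94.5 to 122.5 mm above the bench). The point turns with the screw; the wing's length lies 0.4 rad clockwise (from above) of the point's x axis, which is along the gauge's x axis when the screw reads 0
- block: aluminium setting block, 36 x 40 x 30 mm (x, y, z), 0.12 kg, lying loose on the gauge's base under the bar, between jaw and buffer, 40 mm along the bar; origin at the centre of its underside, 14 mm above the bench. At the start it touches neither
- spare_ring: bystander: small loose steel ring, 24 mm across, 12 mm high, lying on the gauge's base; origin under its centre
- wide_block: bystander: a wider steel block 30 x 60 x 30 mm on the bench; origin under its centre
- spool: bystander: black thread spool, 36 mm across, 60 mm high, standing; origin under its centre
- dye: bystander: small white bottle, 40 mm across, 75 mm high, standing; origin under its centre
- awl: bystander: awl with a wooden handle, 150 mm long, lying; origin under it
- mallet: bystander: wooden mallet, 240 mm long, lying; origin under it
- rivets: bystander: white tray of rivets 90 x 120 x 30 mm; origin under its centre
There are look-alikes about, which are no part of the job. There is more than one size of the block; the one meant has the size given above.

How it is judged:
By the outcome, as a careful person would: the job done as asked, in the order asked, and still so for the second after the job is handed in, with the robot touching nothing.
It also fails if it takes over 46 s, if anything falls off the work surface, if the arm or the gripper's body presses on something with over 40 N, if the wrist force passes 120 N, or if a joint passes its speed limit or range.

## Working session

There is one attempt and no reset: what is moved stays moved. The work goes in short steps, Python scripts to look and compute and a tool call to move; the robot and the scene stay as the last step left them, time stands still between calls to the robot, and variables do not carry over. Pictures are saved under pics/ and viewed, and the job is handed in when it is done.

Besides the shell and the picture viewer there is one more tool, called by a JSON object that holds its "name" and its "arguments". send_rows: Moves the arm, as the interface text tells. Its arguments: {"type":"object","properties":{"increments":{"type":"array","items":{"type":"array","items":{"type":"number","minimum":-1,"maximum":1}}},"grip_force":{"type":"number"}},"required":["increments"]}

```bash
mkdir -p pics
cat > h.py <<'E'
import numpy as np, cv2
from rig import bot
def cap(n,f):
    im=bot.capture(n); cv2.imwrite('pics/'+f,im[:,:,::-1]); return im
def ray(n,px):
    c=bot.get_calibration(n); P=np.array(c['pose'])
    d=np.array([(px[0]-c['cx'])/c['fx'],(px[1]-c['cy'])/c['fy']])
    u=d.copy()
    for _ in range(20): u=d/(1+c['k1']*(u@u))
    v=P[:3,:3]@np.array([u[0],-u[1],-1.]); return P[:3,3],v/np.linalg.norm(v)
def atz(n,px,z):
    o,v=ray(n,px); return o+v*(z-o[2])/v[2]
def tri(a,b):
    (o1,v1),(o2,v2)=ray(*a),ray(*b)
    s=np.linalg.lstsq(np.c_[v1,-v2],o2-o1,rcond=None)[0]
    p,q=o1+s[0]*v1,o2+s[1]*v2; return (p+q)/2,np.linalg.norm(p-q)
def proj(n,X):
    c=bot.get_calibration(n); P=np.array(c['pose']); q=P[:3,:3].T@(np.array(X)-P[:3,3])
    u=np.array([q[0],-q[1]])/-q[2]; u=u*(1+c['k1']*(u@u)); return np.array([u[0]*c['fx']+c['cx'],u[1]*c['fy']+c['cy']])
E
python3 - <<'E'
from h import *
np.set_printoptions(precision=4,suppress=True)
cap('scene','s0.png');cap('top','t0.png')
for n in('scene','top'):print(n,bot.get_calibration(n))
print(bot.read_state())
for cam in ('scene','top'):
  for nm in ('gauge','collar','wing','block','jaw','screw'):
    for r in bot.trace(cam,nm)[:3]: print(cam,nm,round(r['p'],2),r['point'],r['pixels'].sum())
E
```

```text
scene {'fx': 480.12221240450185, 'fy': 480.12221240450185, 'cx': 257.5987560193909, 'cy': 190.87508618585727, 'k1': -0.17433541198898034, 'pose': array([[ 0.6826, -0.4844,  0.5472,  1.3414],
       [ 0.7305,  0.4302, -0.5304, -0.7765],
       [ 0.0215,  0.7618,  0.6475,  1.003 ],
       [ 0.    ,  0.    ,  0.    ,  1.    ]])}
top {'fx': 453.52122034367403, 'fy': 453.52122034367403, 'cx': 254.91137876080722, 'cy': 191.35483720975867, 'k1': -0.03579081853120171, 'pose': array([[-0.0037,  0.9943, -0.1063,  0.4081],
       [-1.    , -0.0037, -0.0005,  0.0069],
       [-0.0009,  0.1063,  0.9943,  1.5281],
       [ 0.    ,  0.    ,  0.    ,  1.    ]])}
{'time': 0.1, 'joints': array([-78.0371,  24.2791,  93.4259,  -0.0004,  62.3714,  -1.0881]), 'dq': array([ 0.0898, -0.1147, -0.2523,  0.0145,  0.0494,  0.0958]), 'joint_efforts': array([  0.0003, -54.5614, -27.4325,   0.0644,   0.0187,  -0.    ]), 'eef_pos': array([ 0.1411, -0.6084,  0.222 ]), 'ee_rot': array([[ 0.9742,  0.2258, -0.0003],
       [ 0.2258, -0.9742,  0.0013],
       [ 0.    , -0.0013, -1.    ]]), 'ft_force': array([-0.4301,  0.2955, -0.2076]), 'moment': array([ 0.0243, -0.0217, -0.0209]), 'gripper_width': 0.08768024875818993}
scene gauge 0.84 [273.2, 197.3] 3074
scene collar 0.53 [272.0, 188.3] 217
scene wing 0.59 [276.9, 195.5] 2937
scene wing 0.56 [270.8, 188.2] 200
scene wing 0.41 [268.0, 177.3] 70
scene block 0.76 [259.3, 163.5] 342
scene block 0.54 [234.9, 177.5] 358
scene block 0.45 [288.5, 186.3] 165
scene jaw 0.7 [269.1, 187.6] 263
top gauge 0.65 [233.8, 194.3] 3411
top collar 0.27 [238.2, 194.6] 3491
top block 0.63 [246.8, 236.2] 224
top block 0.53 [219.8, 241.9] 261
top block 0.42 [224.1, 201.0] 63
```

```bash
sleep 1; ls pics
```

```text
s0.png
t0.png
```

Run:
```python
import cv2
for f,(x,y) in (('s0',(190,120)),('t0',(160,130))):
    im=cv2.imread(f'pics/{f}.png')
    cv2.imwrite(f'pics/{f}c.png',cv2.resize(im[y:y+120,x:x+160],None,fx=5,fy=5,interpolation=cv2.INTER_CUBIC))
```

```text
(no output)
```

View pics/s0.png

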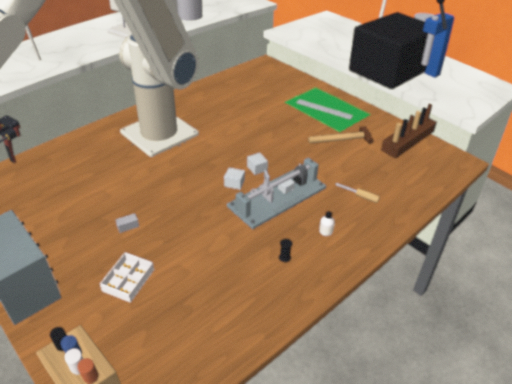

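View pics/t0.png

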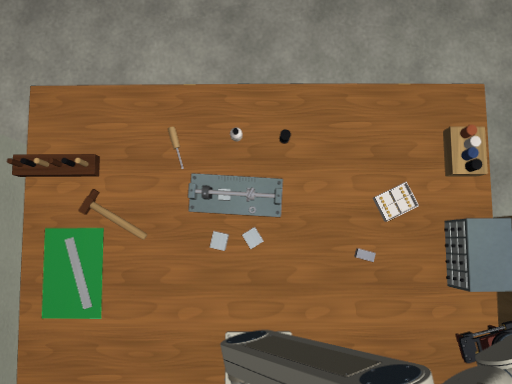

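View pics/s0c.png

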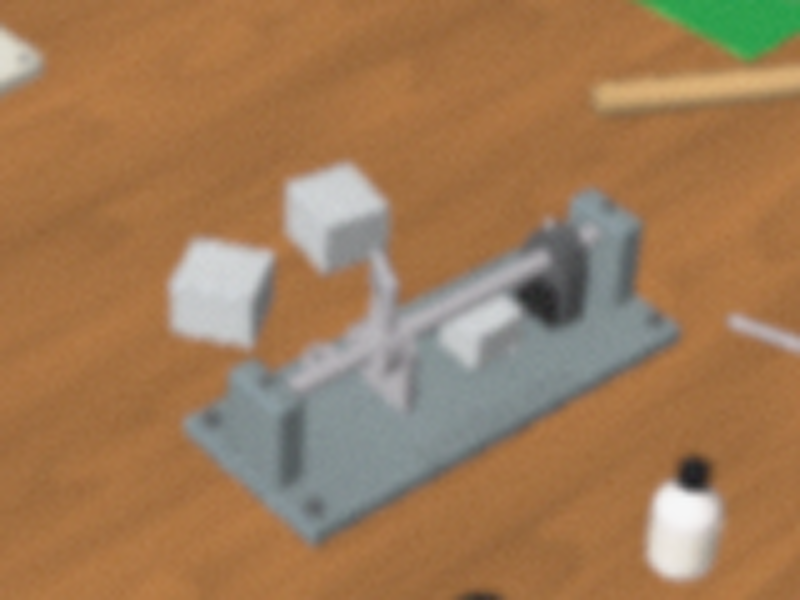

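View pics/t0c.png

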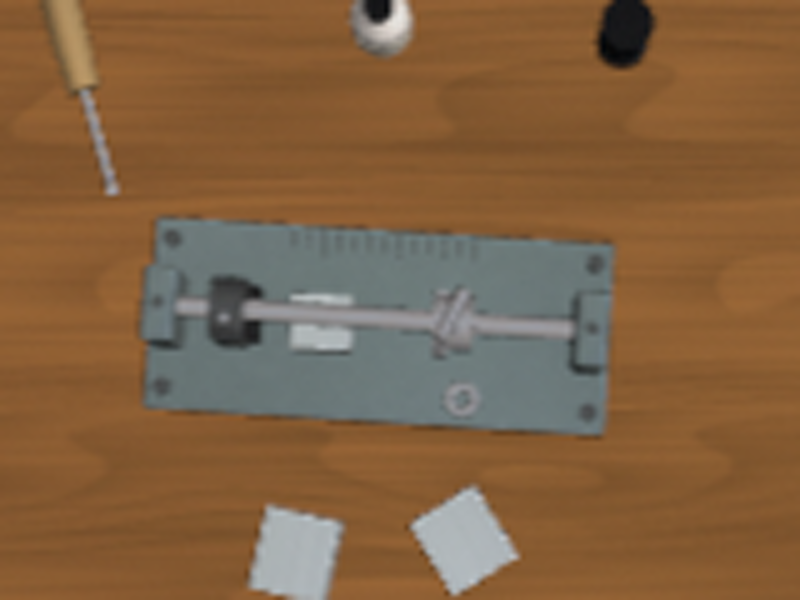

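The scene shows the gauge near the middle of the bench. In the top view the stop is at about (206,192) and the collar and wing at about (250,193). The ring is at (252,210), and two look-alike blocks lie outside the base. I'll zoom in on the collar next.

Run:
```python
import cv2,numpy as np
from h import *
np.set_printoptions(precision=4,suppress=True)
for f,(x,y,w,h) in (('s0',(225,150,100,75)),('t0',(185,165,100,60))):
    im=cv2.imread(f'pics/{f}.png')
    cv2.imwrite(f'pics/{f}d.png',cv2.resize(im[y:y+h,x:x+w],None,fx=8,fy=8,interpolation=cv2.INTER_LANCZOS4))
P=lambda x,y:(160+x/5-.4,130+y/5-.4)
for c in ((157,217),(612,243),(603,435),(147,405)): print(atz('top',P(*c),.014))
S=lambda x,y:(190+x/5-.4,120+y/5-.4)
for c in ((185,425),(318,545),(682,333)): print(atz('scene',S(*c),.014 if c[0]!=318 else .014))
```

```text
[0.633  0.2231 0.014 ]
[ 0.6141 -0.0838  0.014 ]
[ 0.4848 -0.0765  0.014 ]
[0.5059 0.2284 0.014 ]
[ 0.4898 -0.082   0.014 ]
[ 0.6211 -0.0917  0.014 ]
[0.6359 0.2159 0.014 ]
```

View pics/s0d.png

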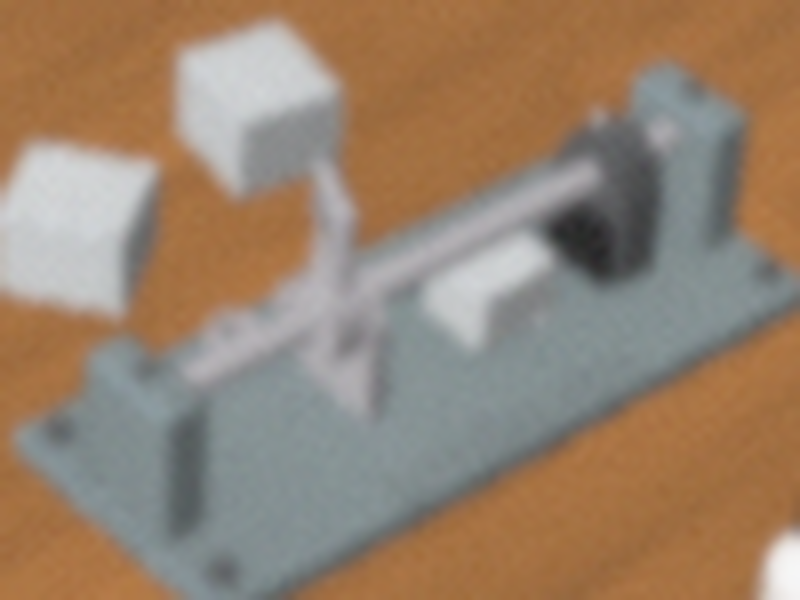

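View pics/t0d.png

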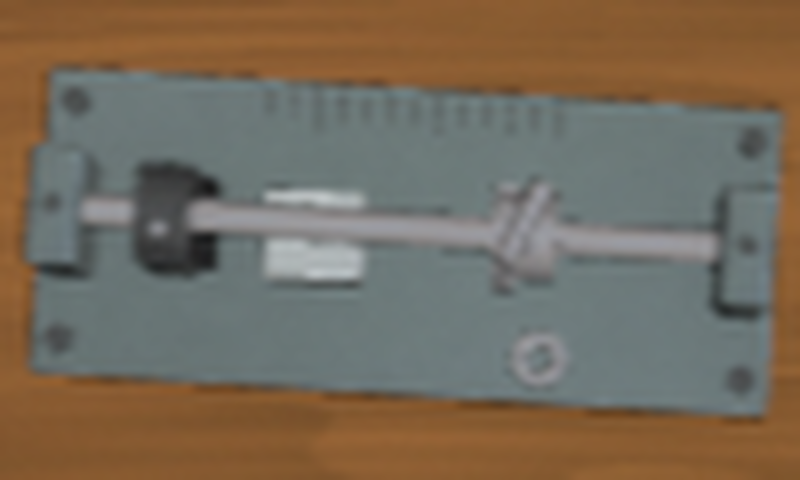

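```bash
cat > fit.py <<'E'
from h import *
from scipy.optimize import least_squares
np.set_printoptions(precision=4,suppress=True)
T=lambda u,v:np.array((185+(u+.5)/8-.5,165+(v+.5)/8-.5))
S=lambda u,v:np.array((225+(u+.5)/8-.5,150+(v+.5)/8-.5))
top=[((.065,.155,.014),T(52,68)),((.065,-.155,.014),T(780,108)),((-.065,-.155,.014),T(765,416)),((-.065,.155,.014),T(32,372)),((0,.14,.078),T(52,203)),((0,-.14,.078),T(747,245))]
sc=[((-.065,-.155,.014),S(15,437)),((0,.14,.078),S(693,90)),((0,-.14,.078),S(147,368))]
def W(p,X):
    c,s=np.cos(p[2]),np.sin(p[2]); X=np.array(X); return np.array([p[0]+c*X[0]-s*X[1],p[1]+s*X[0]+c*X[1],X[2]])
def res(p,sets):
    r=[]
    for cam,L in sets:
        for X,q in L: r+=list(proj(cam,W(p,X))-q)
    return np.array(r)
if __name__=='__main__':
    for sets in ([('top',top)],[('scene',sc)],[('top',top),('scene',sc)]):
        f=least_squares(res,[.56,.07,-.06],args=(sets,),x_scale=[.01,.01,.01]); print(f.x,np.degrees(f.x[2]));print(f.fun.reshape(-1,2))
E
python3 fit.py
```

```text
[ 0.5592  0.0732 -0.0617] -3.5348265061734345
[[-0.2906 -0.2678]
 [ 0.4558 -0.0078]
 [ 0.3223  0.0298]
 [-0.6226  0.1428]
 [ 0.0628  0.1565]
 [ 0.0656 -0.079 ]]
[ 0.5576  0.0726 -0.0537] -3.078711650604275
[[-0.1535 -0.9614]
 [-0.2369  0.1398]
 [ 0.3584  0.8431]]
[ 0.5588  0.0729 -0.0604] -3.4621487050109985
[[-0.2256 -0.086 ]
 [ 0.531   0.0591]
 [ 0.4474  0.1007]
 [-0.508   0.3309]
 [ 0.157   0.3436]
 [ 0.1696 -0.0012]
 [ 0.0712 -1.0262]
 [ 0.2968  0.4238]
 [ 0.4973  0.8541]]
```

```bash
cat > ov.py <<'E'
from fit import *
p=[.559,.073,-.0612]
def box(c,s,a=0):
    out=[]
    for i in(-.5,.5):
        for j in(-.5,.5):
            for k in(-.5,.5):
                x,y,z=i*s[0],j*s[1],k*s[2]
                out.append([c[0]+np.cos(a)*x-np.sin(a)*y,c[1]+np.sin(a)*x+np.cos(a)*y,c[2]+z])
    return out
E8=[(0,1),(2,3),(4,5),(6,7),(0,2),(1,3),(4,6),(5,7),(0,4),(1,5),(2,6),(3,7)]
def draw(srcs,col,scr,blk,tag,p=p):
    yj=-.055+col
    B=[(box((0,yj-.013,.1085),(.036,.008,.028),scr-.4),(0,0,255)),(box((0,yj-.0045,.041),(.04,.009,.05)),(0,255,0)),(box((0,blk,.029),(.036,.04,.03)),(255,0,0)),(box((0,0,.007),(.13,.31,.014)),(0,255,255))]
    for cam,f,(x,y,w,h) in srcs:
        im=cv2.imread(f'pics/{f}.png')[y:y+h,x:x+w]; k=8
        im=cv2.resize(im,None,fx=k,fy=k,interpolation=cv2.INTER_CUBIC)
        for b,c in B:
            q=[(proj(cam,W(p,X))-[x,y]+.5)*k-.5 for X in b]
            for i,j in E8: cv2.line(im,tuple(map(int,q[i])),tuple(map(int,q[j])),c,1)
        cv2.imwrite(f'pics/{cam}_{tag}.png',im)
SR=[('scene','s0',(225,150,100,75)),('top','t0',(185,165,100,60))]
E
python3 -c "
from ov import *
draw(SR,.005,-.2,.04,'a')"
```

```text
(no output)
```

View pics/scene_a.png

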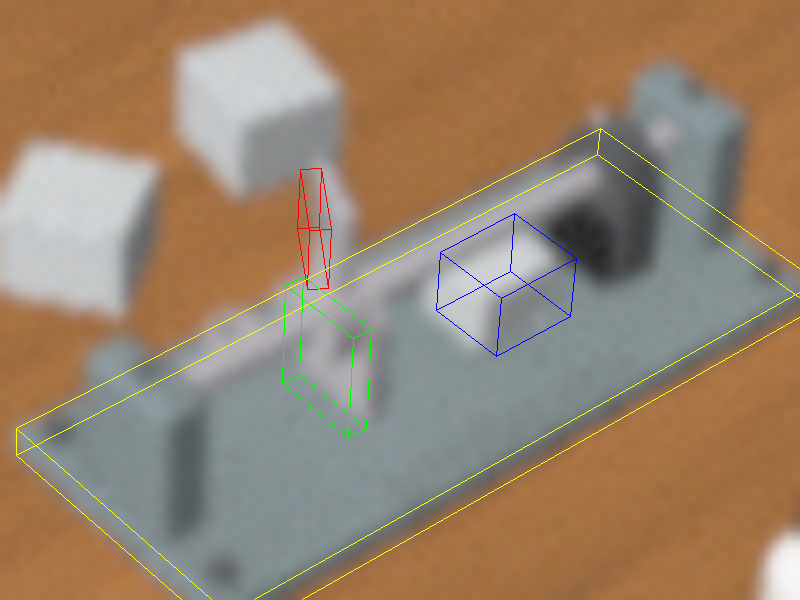

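View pics/top_a.png

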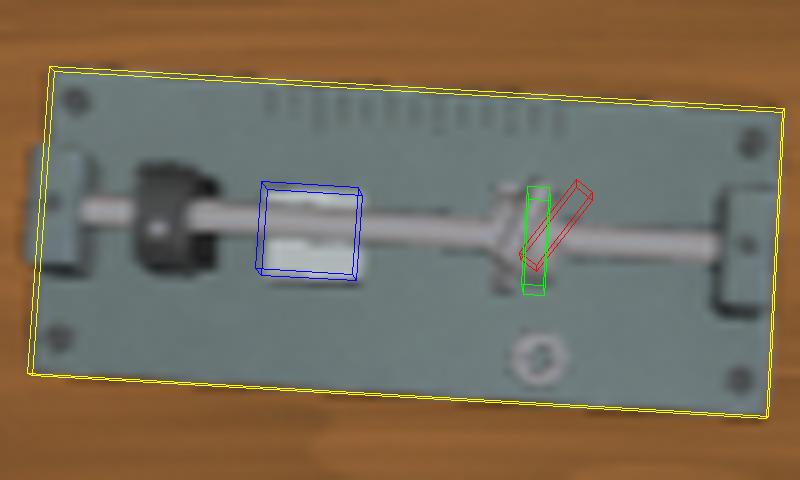

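```bash
python3 -c "
from ov import *
draw(SR,.0175,-.02,.038,'b')"
```

```text
(no output)
```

View pics/scene_b.png

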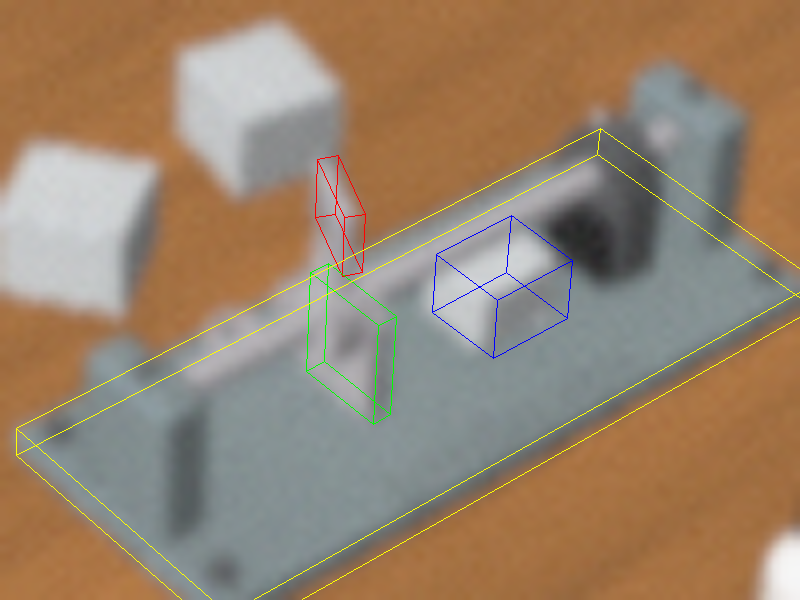

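View pics/top_b.png

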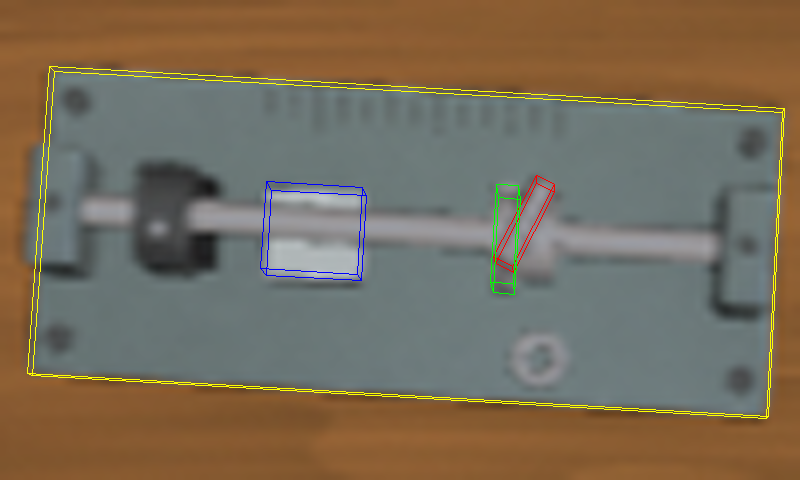

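```bash
python3 -c "
import cv2
a=cv2.imread('pics/t0.png')[182:206,238:262];b=cv2.imread('pics/s0.png')[162:206,253:283]
cv2.imwrite('pics/z.png',cv2.hconcat([cv2.resize(a,(384,384),interpolation=cv2.INTER_CUBIC),cv2.resize(b,(262,384),interpolation=cv2.INTER_CUBIC)]))"
```

```text
(no output)
```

View pics/z.png

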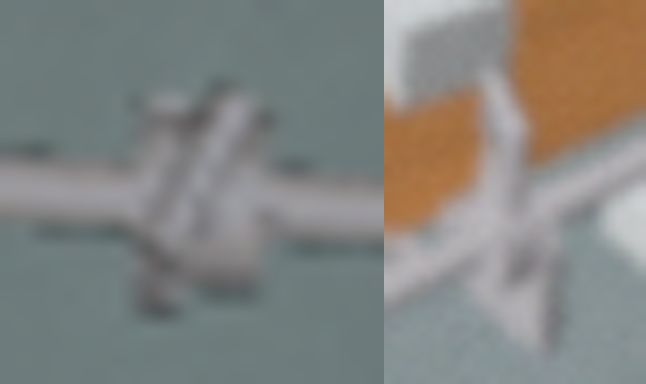

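```bash
python3 -c "
from ov import *
print(W(p,(0,-.0505,.1225)))
print(atz('top',(250.3,191.4),.1225),atz('scene',(266.5,173.6),.1225),tri(('top',(250.3,191.4)),('scene',(266.5,173.6))))
print(atz('top',(160+222/5-.4,130+316/5-.4),.081))
r=bot.trace('top','spool');print(r[0]['point'])
"
```

```text
[0.5559 0.0226 0.1225]
[0.5582 0.0219 0.1225] [0.557  0.0185 0.1225] (array([0.5572, 0.0207, 0.1215]), np.float64(0.003299184398402075))
[0.5587 0.171  0.081 ]
[283.8, 135.0]
```

{"name": "send_rows", "arguments": {"increments": [[1,1,-0.95,0,0,0,0],[1,1,-0.95,0,0,0,0],[1,1,-0.95,0,0,0,0],[1,1,-0.95,0,0,0,0],[1,1,-0.95,0,0,0,0],[1,1,-0.95,0,0,0,0],[1,1,-0.95,0,0,0,0],[1,1,-0.95,0,0,0,0],[1,1,-0.95,0,0,0,0],[1,1,-0.95,0,0,0,0],[1,1,-0.95,0,0,0,0],[1,1,-0.95,0,0,0,0]]}}

```text
time: 1.75
eef_pos: [0.3284, -0.3262, 0.2228]
ee_rot: [[0.976, 0.217, 0.002], [0.217, -0.976, -0.006], [0.001, 0.006, -1.0]]
ft_force: [0.2, -0.1, 0.5]
gripper_width: 0.0878
```

{"name": "send_rows", "arguments": {"increments": [[1,1,-0.95,0,0,0,0],[1,1,-0.95,0,0,0,0],[1,1,-0.95,0,0,0,0],[1,1,-0.95,0,0,0,0],[1,1,-0.95,0,0,0,0],[1,1,-0.95,0,0,0,0],[1,1,-0.95,0,0,0,0],[1,1,-0.95,0,0,0,0],[1,1,-0.95,0,0,0,0],[1,1,-0.95,0,0,0,0],[1,0,0,0,0,0,0]]}}

```text
time: 2.67
eef_pos: [0.4916, -0.0819, 0.2247]
ee_rot: [[0.976, 0.22, 0.01], [0.22, -0.976, -0.008], [0.008, 0.01, -1.0]]
ft_force: [-0.5, -0.7, -0.2]
gripper_width: 0.0875
```

{"name": "send_rows", "arguments": {"increments": [[1,1,-1,0,0,0,0],[1,1,-1,0,0,0,0],[1,1,-1,0,0,0,0],[1,1,-1,0,0,0,0],[1,0.3,-0.3,0,0,0,0],[1,0,0,0,0,0,-1],[1,0,0,0,0,0,-1],[1,0,0,0,0,0,-1],[1,0,0,0,0,0,-1],[1,0,0,0,0,0,-1],[1,0,0,0,0,0,-1],[1,0,0,0,0,0,-1]]}}

```text
time: 3.67
eef_pos: [0.556, 0.0206, 0.2241]
ee_rot: [[0.742, 0.671, 0.007], [0.671, -0.742, -0.012], [-0.003, 0.013, -1.0]]
ft_force: [-0.6, -0.7, -0.6]
gripper_width: 0.088
```

{"name": "send_rows", "arguments": {"increments": [[1,0,0,0,0,0,-1],[1,0,0,0,0,0,-1],[1,0,0,0,0,0,-1],[1,0,0,0,0,0,-1],[1,0,0,0,0,0,-1],[1,0,0,0,0,0,-1],[1,0,0,0,0,0,-1],[1,0,0,0,0,0,-1],[1,0,0,0,0,0,-1],[1,0,0,0,0,0,-1],[1,0,0,0,0,0,-1],[1,0,0,0,0,0,-1]]}}

```text
time: 4.67
eef_pos: [0.5485, 0.0075, 0.2238]
ee_rot: [[-0.041, 0.999, 0.0], [0.999, 0.041, -0.016], [-0.016, -0.0, -1.0]]
ft_force: [0.3, -0.0, -0.2]
gripper_width: 0.0877
```

{"name": "send_rows", "arguments": {"increments": [[1,0,0,0,0,0,-1],[1,0,0,0,0,0,-1],[1,0,0,0,0,0,-1],[1,0,0,0,0,0,-1],[1,0,0,0,0,0,-1],[1,0,0,0,0,0,-1],[1,0,0,0,0,0,-1],[1,0,0,0,0,0,-1],[1,0,0,0,0,0,-1],[1,0,0,0,0,0,-1],[1,0,0,0,0,0,-1],[1,0,0,0,0,0,-1]]}}

```text
time: 5.67
eef_pos: [0.5408, -0.0053, 0.2236]
ee_rot: [[-0.795, 0.607, -0.006], [0.607, 0.794, -0.02], [-0.007, -0.019, -1.0]]
ft_force: [-0.2, -0.7, -0.5]
gripper_width: 0.0879
```

{"name": "send_rows", "arguments": {"increments": [[1,0.1,0.8,0,-0.28,0.1,0],[1,0.1,0.8,0,0,0,0],[1,0,0,0,0,0,-0.8],[1,0,0,0,0,0,-0.8],[1,0,0,0,0,0,-0.8]]}}

```text
time: 6.08
eef_pos: [0.5589, 0.0245, 0.2235]
ee_rot: [[-0.883, 0.469, 0.002], [0.469, 0.883, 0.003], [-0.0, 0.003, -1.0]]
ft_force: [-0.6, 0.6, -0.1]
gripper_width: 0.0879
```

{"name": "send_rows", "arguments": {"increments": [[1,0,0,0,0,0,0],[1,0,0,0,0,0,0],[1,0,0,0,0,0,0]]}}

```text
time: 6.33
eef_pos: [0.5602, 0.0267, 0.2234]
ee_rot: [[-0.881, 0.473, 0.002], [0.473, 0.881, 0.004], [-0.0, 0.004, -1.0]]
ft_force: [-0.7, 1.2, 0.0]
gripper_width: 0.088
```

{"name": "send_rows", "arguments": {"increments": [[1,0,0,0,0,0,0],[1,0,0,0,0,0,0]]}}

```text
time: 6.5
eef_pos: [0.5605, 0.0272, 0.2234]
ee_rot: [[-0.88, 0.476, 0.002], [0.476, 0.88, 0.004], [-0.0, 0.004, -1.0]]
ft_force: [0.3, 0.0, -0.4]
gripper_width: 0.0876
```

{"name": "send_rows", "arguments": {"increments": [[1,0,0,0,0,0,0]]}}

```text
time: 6.58
eef_pos: [0.5605, 0.0273, 0.2233]
ee_rot: [[-0.879, 0.476, 0.002], [0.476, 0.879, 0.004], [0.0, 0.004, -1.0]]
ft_force: [-0.5, -0.4, -0.6]
gripper_width: 0.0874
```

{"name": "send_rows", "arguments": {"increments": [[0.6,0,-0.35,0.9,0,0,0],[0.6,0.05,0,0.9,0,0,0],[0.6,0,0,0.9,0,0,0],[0.6,0,0,0.6,0,0,0],[0.6,0,0,0,0,0,0],[0.6,0,0,0,0,0,0]]}}

```text
time: 7.08
eef_pos: [0.5579, 0.0214, 0.1567]
ee_rot: [[-0.877, 0.48, 0.006], [0.48, 0.877, 0.004], [-0.004, 0.007, -1.0]]
ft_force: [0.2, -0.3, 0.8]
gripper_width: 0.0536
```

Run:
```python
from h import *
a=cap('scene','s1.png')[140:215,225:325];b=cap('top','t1.png')[165:225,205:285]
cv2.imwrite('pics/s1z.png',cv2.resize(a,None,fx=8,fy=8,interpolation=cv2.INTER_CUBIC)[:,:,::-1])
cv2.imwrite('pics/t1z.png',cv2.resize(b,None,fx=8,fy=8,interpolation=cv2.INTER_CUBIC)[:,:,::-1])
s=bot.read_state();print(s['eef_pos'],s['ft_force'],s['joints'])
print(proj('scene',s['eef_pos']),(proj('scene',s['eef_pos'])-[225,140])*8)
```

```text
[0.5582408  0.02140263 0.15728628] [0.17615568 0.38086349 0.23317952] [  0.85201376  23.47956349 104.92498959   0.28486507  51.17006998
 -60.65655061]
[267.89379298 164.02416276] [343.15034383 192.19330206]
```

View pics/s1z.png

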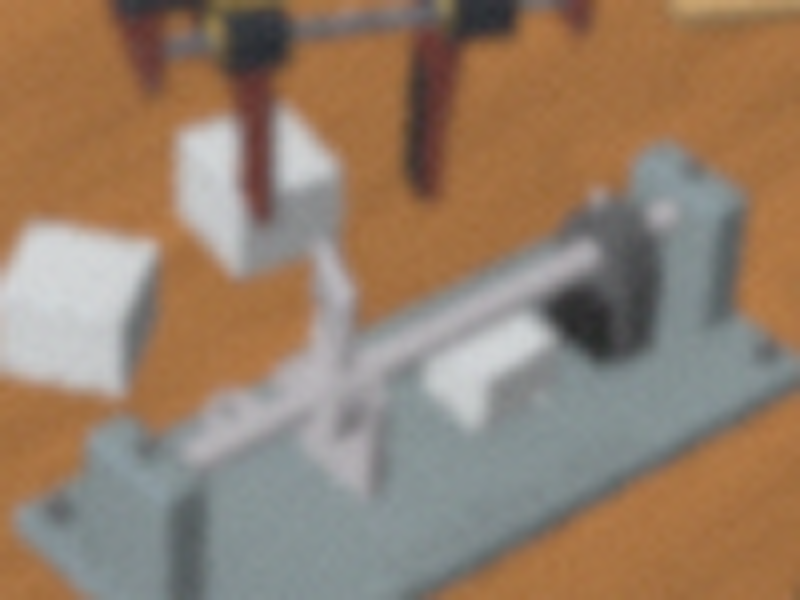

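View pics/t1z.png

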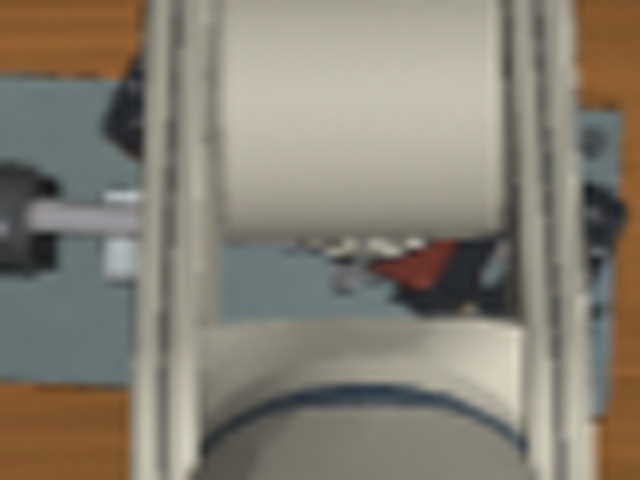

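{"name": "send_rows", "arguments": {"increments": [[0.6,0.05,-0.02,0.9,0,0,0],[0.6,0,0,0.9,0,0,0],[0.6,0,0,0.9,0,0,0],[0.6,0,0,0.4,0,0,0],[0.6,0,0,0,0,0,0],[0.6,0,0,0,0,0,0]]}}

```text
time: 7.68
eef_pos: [0.5634, 0.0219, 0.1003]
ee_rot: [[-0.877, 0.48, 0.02], [0.48, 0.877, 0.004], [-0.016, 0.013, -1.0]]
ft_force: [-0.7, 0.3, 1.0]
gripper_width: 0.0529
```

Run:
```python
from h import *
a=cap('scene','s2.png')[140:215,225:325]
cv2.imwrite('pics/s2z.png',cv2.resize(a,None,fx=8,fy=8,interpolation=cv2.INTER_CUBIC)[:,:,::-1])
s=bot.read_state();print(s['eef_pos'],s['ft_force'])
```

```text
[0.56353751 0.02194058 0.10051313] [-0.14540972 -0.57036187  0.56299986]
```

View pics/s2z.png

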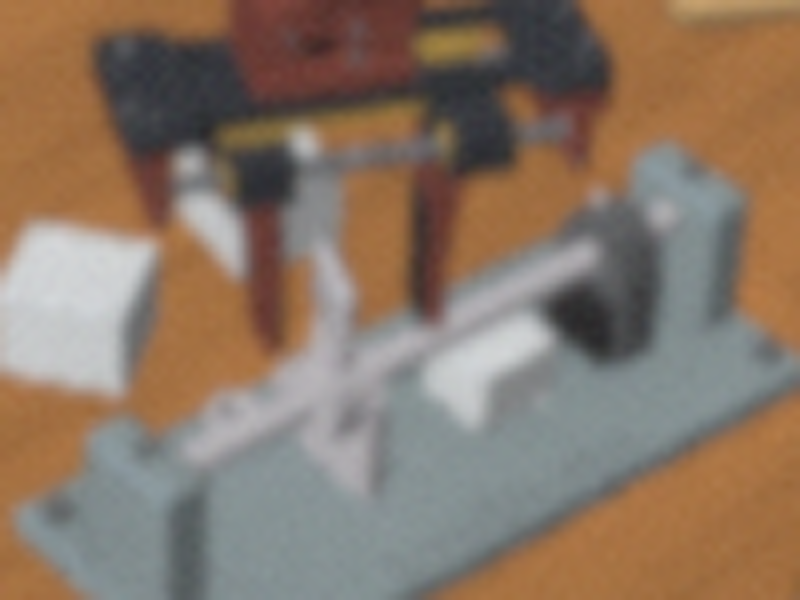

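{"name": "send_rows", "arguments": {"increments": [[0.4,0.26,-0.2,0.3,0.19,0.22,0],[0.4,0,0,0.15,0,0,0],[0.4,0,0,0,0,0,0],[0.4,0,0,0,0,0,0]]}}

```text
time: 8.07
eef_pos: [0.5584, 0.0209, 0.0936]
ee_rot: [[-0.877, 0.48, 0.003], [0.48, 0.877, -0.0], [-0.003, 0.001, -1.0]]
ft_force: [-0.6, 1.1, 1.7]
gripper_width: 0.0355
```

Now I'll close gently.

{"name": "send_rows", "arguments": {"increments": [[0.2,0.05,0,0.1,0,0,0],[0.2,0,0,0,0,0,0],[0.1,0,0,0,0,0,0],[0.1,0,0,0,0,0,0]], "grip_force": 5}}

```text
time: 8.4
eef_pos: [0.5581, 0.0216, 0.0921]
ee_rot: [[-0.877, 0.481, 0.005], [0.481, 0.877, -0.0], [-0.004, 0.002, -1.0]]
ft_force: [0.5, 1.1, -2.1]
gripper_width: 0.0143
```

{"name": "send_rows", "arguments": {"increments": [[0,0,0,0,0,0,0],[0,0,0,0,0,0,0]]}}

```text
time: 8.57
eef_pos: [0.5581, 0.0216, 0.0921]
ee_rot: [[-0.877, 0.481, 0.005], [0.481, 0.877, -0.0], [-0.004, 0.002, -1.0]]
ft_force: [-0.1, -0.4, -0.4]
gripper_width: 0.0144
```

Run:
```python
from h import *
a=cap('scene','s3.png')[140:215,225:325]
cv2.imwrite('pics/s3z.png',cv2.resize(a,None,fx=8,fy=8,interpolation=cv2.INTER_CUBIC)[:,:,::-1])
for i in range(4):
  s=bot.read_state();print(s['eef_pos'],s['ft_force'],s['moment'],s['gripper_width']); bot.capture('top')
```

```text
[0.55811266 0.02161344 0.0920467 ] [ 0.21544889  0.7952442  -0.57529267] [ 0.0548931  -0.18228612  0.03931317] 0.014471798802153829
[0.55810207 0.02162907 0.09204106] [ 0.60493988  0.28259999 -0.50960215] [ 0.02673786 -0.20523901 -0.03714046] 0.014449308324085431
[0.55809739 0.02161889 0.09202439] [ 0.84584119  0.0410312  -0.33520239] [ 0.03759534 -0.1592833  -0.02090117] 0.014299991640905275
[0.55814759 0.0216369  0.09204551] [0.51818631 0.9003777  0.31021202] [ 0.04377467 -0.18619425  0.00949686] 0.014313267407631758
```

View pics/s3z.png

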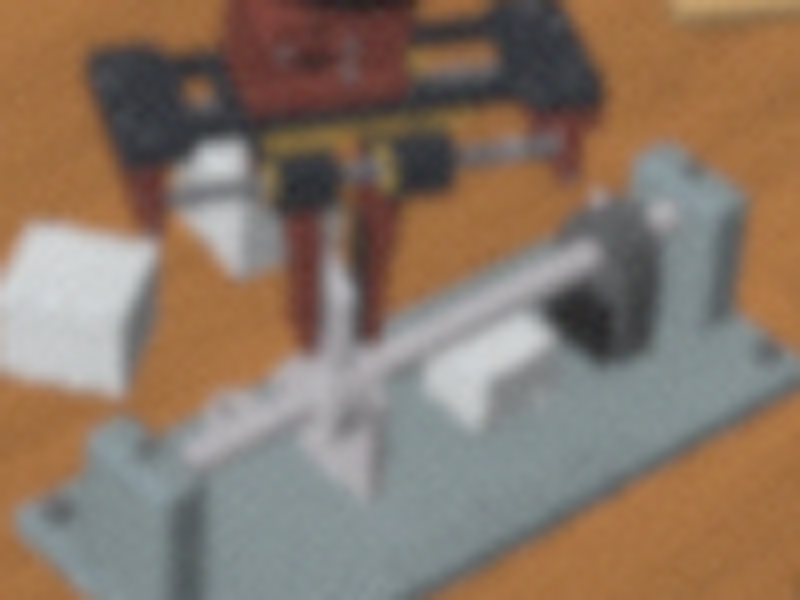

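{"name": "send_rows", "arguments": {"increments": [[0,0,0,0,0,0,0],[0,0,0,0,0,0,0]], "grip_force": 12}}

```text
time: 8.98
eef_pos: [0.5581, 0.0216, 0.092]
ee_rot: [[-0.877, 0.481, 0.005], [0.481, 0.877, -0.0], [-0.004, 0.002, -1.0]]
ft_force: [0.3, 0.2, -0.8]
gripper_width: 0.0141
```

Run:
```python
from h import *
M=[]
for i in range(6):
  s=bot.read_state();M.append(np.r_[s['eef_pos'],s['ft_force'],s['moment'],s['gripper_width']]); bot.capture('top')
print(np.mean(M,0).round(4));print(np.std(M,0).round(3))
```

```text
[ 0.5581  0.0216  0.092   0.6621  0.4229 -0.4483  0.0316 -0.1778 -0.0049
  0.0141]
[0.    0.    0.    0.382 0.349 0.361 0.02  0.032 0.027 0.   ]
```

The fingers stopped at 14 mm with no couple on the wrist, so the tips are probably on the screw's shank, just below the wing. I'll open, go up about 6 mm and close again.

{"name": "send_rows", "arguments": {"increments": [[0.3,0,0,0,0,0,0],[0.3,0,0,-0.25,0,0,0],[0.3,0,0,-0.05,0,0,0],[0.15,0,0,0,0,0,0],[0,0,0,0,0,0,0],[0,0,0,0,0,0,0]], "grip_force": 5}}

```text
time: 9.78
eef_pos: [0.5582, 0.0215, 0.0991]
ee_rot: [[-0.877, 0.481, 0.005], [0.481, 0.877, -0.0], [-0.005, 0.002, -1.0]]
ft_force: [-0.3, -0.5, 0.3]
gripper_width: 0.0098
```

{"name": "send_rows", "arguments": {"increments": [[0,0,0,0,0,0,0]]}}

```text
time: 9.87
eef_pos: [0.5583, 0.0216, 0.0992]
ee_rot: [[-0.877, 0.481, 0.006], [0.481, 0.877, -0.0], [-0.005, 0.003, -1.0]]
ft_force: [-0.3, 0.1, -0.9]
gripper_width: 0.0083
```

```bash
cat > rd.py <<'E'
from h import *
np.set_printoptions(precision=4,suppress=True)
M=[]
import sys
for i in range(int(sys.argv[1]) if len(sys.argv)>1 else 4):
  bot.capture('top');s=bot.read_state();M.append(np.r_[s['eef_pos'],s['ft_force'],s['moment'],s['gripper_width']])
m=np.mean(M,0);R=s['ee_rot']
print(s['time'],'pos',m[:3],'F',m[3:6],'M',m[6:9],'w',m[9]);print('yaw',np.degrees(np.arctan2(R[1,0],R[0,0])),'z',R[:,2],'j6',s['joints'][5])
E
python3 rd.py
```

```text
10.0667 pos [0.5582 0.0216 0.0992] F [0.3034 0.6607 0.6345] M [ 0.1053 -0.1298  0.0964] w 0.008073468240661082
yaw 151.28201160719232 z [ 0.0054 -0.0001 -1.    ] j6 -60.26800428239461
```

{"name": "send_rows", "arguments": {"increments": [[0,0,0,0,0,0,0],[0,0,0,0,0,0,-0.5],[0,0,0,0,0,0,-0.5],[0,0,0,0,0,0,-0.5]], "grip_force": 25}}

```text
time: 10.4
eef_pos: [0.5584, 0.0218, 0.0992]
ee_rot: [[-0.923, 0.384, 0.006], [0.384, 0.923, 0.0], [-0.005, 0.003, -1.0]]
ft_force: [0.0, 1.9, 0.4]
gripper_width: 0.0079
```

```bash
python3 rd.py 2
```

```text
10.5 pos [0.5584 0.0218 0.0992] F [-0.0014  1.6106 -0.1638] M [ 0.2252 -0.136   0.0208] w 0.008037123489485754
yaw 157.3298304233298 z [ 0.0056  0.0004 -1.    ] j6 -66.33892218567016
```

{"name": "send_rows", "arguments": {"increments": [[0,0,0,0,0,0,-0.7],[0,0,0,0,0,0,-0.7],[0,0,0,0,0,0,-0.7],[0,0,0,0,0,0,-0.7]]}}

```text
time: 10.83
eef_pos: [0.5586, 0.0225, 0.0992]
ee_rot: [[-0.98, 0.199, 0.006], [0.199, 0.98, 0.002], [-0.005, 0.003, -1.0]]
ft_force: [0.3, 1.7, 0.8]
gripper_width: 0.0077
```

{"name": "send_rows", "arguments": {"increments": [[0,0,0,0,0,0,-0.7],[0,0,0,0,0,0,-0.7],[0,0,0,0,0,0,-0.7],[0,0,0,0,0,0,-0.7]]}}

```text
time: 11.17
eef_pos: [0.5587, 0.0231, 0.0992]
ee_rot: [[-1.0, 0.002, 0.006], [0.002, 1.0, 0.003], [-0.006, 0.003, -1.0]]
ft_force: [0.0, 1.5, -0.1]
gripper_width: 0.0079
```

{"name": "send_rows", "arguments": {"increments": [[0,0,0,0,0,0,-0.8],[0,0,0,0,0,0,-0.8],[0,0,0,0,0,0,-0.8],[0,0,0,0,0,0,-0.8],[0,0,0,0,0,0,-0.8],[0,0,0,0,0,0,-0.8],[0,0,0,0,0,0,-0.8],[0,0,0,0,0,0,0]]}}

```text
time: 11.83
eef_pos: [0.5584, 0.0245, 0.0991]
ee_rot: [[-0.922, -0.386, 0.005], [-0.386, 0.922, 0.005], [-0.007, 0.003, -1.0]]
ft_force: [0.0, 1.4, 1.0]
gripper_width: 0.0081
```

```bash
python3 rd.py 3
```

```text
11.9833 pos [0.5584 0.0244 0.0992] F [0.0363 0.824  0.9264] M [ 0.2045 -0.0992  0.1369] w 0.008024892739118852
yaw -157.42845119792423 z [ 0.0052  0.0053 -1.    ] j6 -111.75120832514332
```

{"name": "send_rows", "arguments": {"increments": [[0,-0.22,0.45,0,0,0,0],[0,-0.22,0.45,0,0,0,0],[0,-0.22,0.45,0,0,0,0],[0,-0.22,0.45,0,0,0,0]]}}

```text
time: 12.32
eef_pos: [0.5609, 0.0642, 0.0992]
ee_rot: [[-0.925, -0.379, 0.005], [-0.379, 0.925, 0.002], [-0.005, -0.0, -1.0]]
ft_force: [-0.0, -4.3, 0.3]
gripper_width: 0.0076
```

```bash
python3 rd.py 2
```

```text
12.4167 pos [0.5611 0.0658 0.0992] F [ 0.1973  1.0308 -0.3471] M [ 0.2472 -0.2146  0.072 ] w 0.007728721255722797
yaw -157.639897526282 z [ 0.0053  0.0033 -1.    ] j6 -107.14289569088078
```

Run:
```python
from h import *
a=cap('scene','s4.png')[140:215,225:325]
cv2.imwrite('pics/s4z.png',cv2.resize(a,None,fx=8,fy=8,interpolation=cv2.INTER_CUBIC)[:,:,::-1])
```

```text
(no output)
```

View pics/s4z.png

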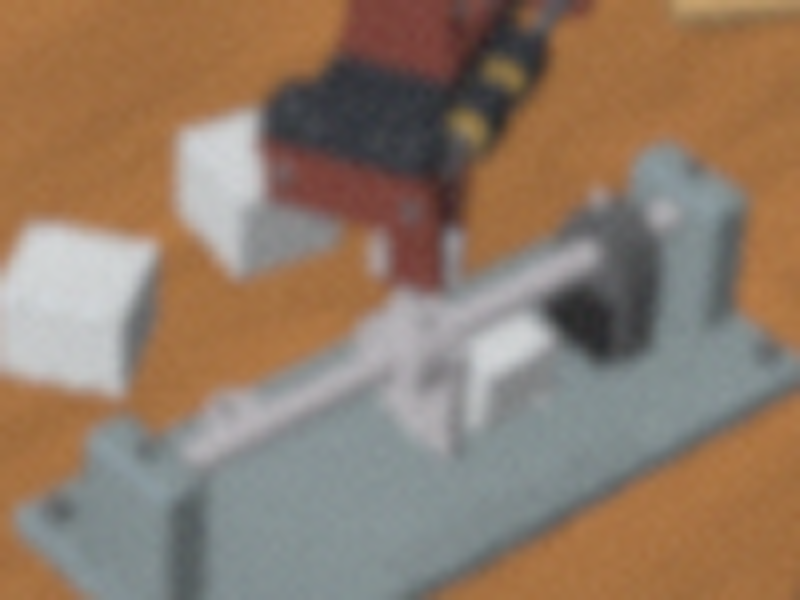

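{"name": "send_rows", "arguments": {"increments": [[0,-0.11,0.23,0,0,0,0],[0,-0.11,0.23,0,0,0,0],[0,-0.11,0.23,0,0,0,0]]}}

```text
time: 12.72
eef_pos: [0.562, 0.0807, 0.0992]
ee_rot: [[-0.925, -0.381, 0.005], [-0.381, 0.925, 0.002], [-0.006, -0.0, -1.0]]
ft_force: [1.4, -4.8, -0.1]
gripper_width: 0.0074
```

{"name": "send_rows", "arguments": {"increments": [[0,-0.06,0.12,0,0,0,0],[0,-0.06,0.12,0,0,0,0]]}}

```text
time: 12.88
eef_pos: [0.5624, 0.0864, 0.0992]
ee_rot: [[-0.925, -0.381, 0.005], [-0.381, 0.925, 0.001], [-0.006, -0.001, -1.0]]
ft_force: [0.9, -3.9, -0.3]
gripper_width: 0.008
```

{"name": "send_rows", "arguments": {"increments": [[0,-0.04,0.08,0,0,0,0],[0,-0.04,0.08,0,0,0,0]]}}

```text
time: 13.05
eef_pos: [0.5627, 0.0902, 0.0992]
ee_rot: [[-0.925, -0.381, 0.005], [-0.381, 0.925, 0.001], [-0.005, -0.001, -1.0]]
ft_force: [0.4, -4.6, 0.6]
gripper_width: 0.008
```

{"name": "send_rows", "arguments": {"increments": [[0,-0.04,0.08,0,0,0,0],[0,-0.04,0.08,0,0,0,0]]}}

```text
time: 13.22
eef_pos: [0.5629, 0.0938, 0.0992]
ee_rot: [[-0.925, -0.38, 0.005], [-0.38, 0.925, 0.001], [-0.005, -0.001, -1.0]]
ft_force: [1.3, -4.6, -1.1]
gripper_width: 0.0081
```

{"name": "send_rows", "arguments": {"increments": [[0,-0.03,0.07,0,0,0,0],[0,-0.03,0.07,0,0,0,0]]}}

```text
time: 13.38
eef_pos: [0.5631, 0.097, 0.0992]
ee_rot: [[-0.925, -0.38, 0.005], [-0.38, 0.925, 0.001], [-0.005, -0.001, -1.0]]
ft_force: [0.4, -3.5, 0.0]
gripper_width: 0.0077
```

{"name": "send_rows", "arguments": {"increments": [[0,-0.03,0.05,0,0,0,0],[0,-0.03,0.05,0,0,0,0]]}}

```text
time: 13.55
eef_pos: [0.5633, 0.0996, 0.0992]
ee_rot: [[-0.925, -0.38, 0.005], [-0.38, 0.925, 0.001], [-0.005, -0.001, -1.0]]
ft_force: [-0.0, -3.1, 0.7]
gripper_width: 0.0081
```

```bash
python3 rd.py 3;python3 - <<'E'
from h import *
a=cap('scene','s5.png')[140:215,225:325]
cv2.imwrite('pics/s5z.png',cv2.resize(a,None,fx=8,fy=8,interpolation=cv2.INTER_CUBIC)[:,:,::-1])
E
```

```text
13.7 pos [0.5633 0.0997 0.0992] F [ 0.343  -2.3556  0.0869] M [-0.4043 -0.1697  0.1004] w 0.007819347285114105
yaw -157.65438073622832 z [ 0.0049  0.0012 -1.    ] j6 -103.53373335116949
```

View pics/s5z.png

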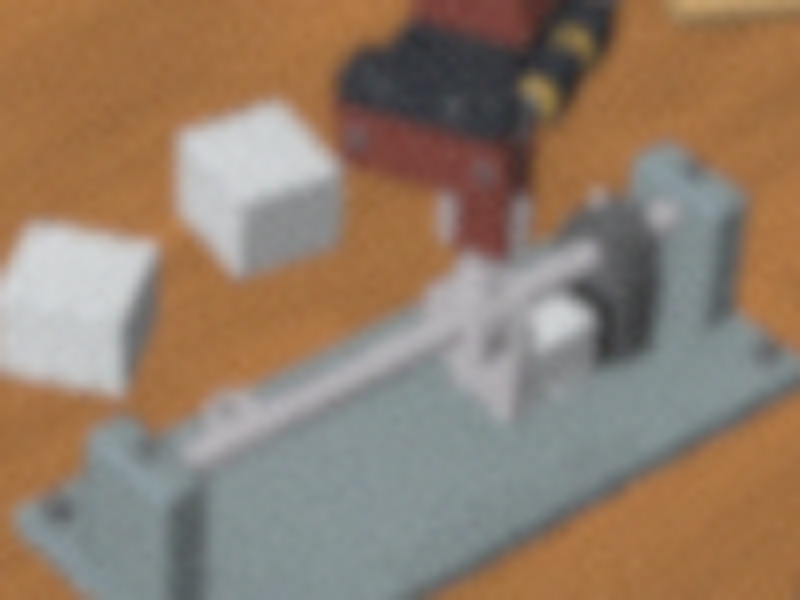

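The jaw at about (510,370) is pushing the block, and the buffer is within a few mm. I'll continue in fine steps.

{"name": "send_rows", "arguments": {"increments": [[0,-0.02,0.05,0,0,0,0],[0,-0.02,0.05,0,0,0,0]]}}

```text
time: 13.92
eef_pos: [0.5634, 0.1015, 0.0992]
ee_rot: [[-0.925, -0.38, 0.005], [-0.38, 0.925, 0.001], [-0.005, -0.001, -1.0]]
ft_force: [1.4, -6.2, 0.8]
gripper_width: 0.0079
```

{"name": "send_rows", "arguments": {"increments": [[0,-0.02,0.05,0,0,0,0],[0,-0.02,0.05,0,0,0,0]]}}

```text
time: 14.08
eef_pos: [0.5635, 0.1024, 0.0992]
ee_rot: [[-0.925, -0.381, 0.005], [-0.381, 0.925, -0.002], [-0.004, -0.004, -1.0]]
ft_force: [0.6, -8.4, 0.2]
gripper_width: 0.0078
```

{"name": "send_rows", "arguments": {"increments": [[0,-0.02,0.04,0,0,0,0]]}}

```text
time: 14.17
eef_pos: [0.5634, 0.1024, 0.0992]
ee_rot: [[-0.924, -0.381, 0.005], [-0.381, 0.924, -0.003], [-0.003, -0.005, -1.0]]
ft_force: [-0.5, -8.0, 2.1]
gripper_width: 0.0079
```

{"name": "send_rows", "arguments": {"increments": [[0,-0.03,0.07,0,0,0,0],[0,-0.03,0.07,0,0,0,0]]}}

```text
time: 14.33
eef_pos: [0.5635, 0.1032, 0.0992]
ee_rot: [[-0.924, -0.382, 0.005], [-0.382, 0.924, -0.007], [-0.002, -0.008, -1.0]]
ft_force: [0.2, -10.4, 1.3]
gripper_width: 0.0078
```

{"name": "send_rows", "arguments": {"increments": [[0,-0.03,0.07,0,0,0,0]]}}

```text
time: 14.42
eef_pos: [0.5635, 0.1034, 0.0992]
ee_rot: [[-0.924, -0.382, 0.004], [-0.382, 0.924, -0.009], [-0.001, -0.01, -1.0]]
ft_force: [1.3, -11.3, 1.1]
gripper_width: 0.0076
```

{"name": "send_rows", "arguments": {"increments": [[0,-0.02,0.045,0,-0.02,0,0.6],[0,-0.02,0.045,0,-0.02,0,0.7]]}}

```text
time: 14.58
eef_pos: [0.5636, 0.1031, 0.0992]
ee_rot: [[-0.955, -0.296, 0.003], [-0.296, 0.955, -0.009], [-0.0, -0.01, -1.0]]
ft_force: [0.5, -9.3, 1.1]
gripper_width: 0.0076
```

{"name": "send_rows", "arguments": {"increments": [[0,-0.015,0.045,0,-0.02,0,0.7],[0,-0.01,0.045,0,-0.02,0,0.7]]}}

```text
time: 14.75
eef_pos: [0.5637, 0.1027, 0.0992]
ee_rot: [[-0.98, -0.198, 0.002], [-0.198, 0.98, -0.01], [-0.0, -0.01, -1.0]]
ft_force: [1.3, -8.9, 0.2]
gripper_width: 0.0076
```

{"name": "send_rows", "arguments": {"increments": [[0,-0.01,0.045,0,-0.02,0,0.7],[0,-0.005,0.045,0,-0.02,0,0.7],[0,0,0.045,0,-0.02,0,0.7]]}}

```text
time: 15.0
eef_pos: [0.5638, 0.1022, 0.0992]
ee_rot: [[-0.999, -0.046, 0.002], [-0.046, 0.999, -0.01], [-0.001, -0.01, -1.0]]
ft_force: [0.8, -8.9, 0.5]
gripper_width: 0.008
```

{"name": "send_rows", "arguments": {"increments": [[0,0,0.04,0,-0.02,0,0.7],[0,0.005,0.04,0,-0.02,0,0.7]]}}

```text
time: 15.17
eef_pos: [0.5638, 0.1019, 0.0992]
ee_rot: [[-0.998, 0.056, 0.002], [0.056, 0.998, -0.01], [-0.003, -0.01, -1.0]]
ft_force: [0.7, -9.2, 0.5]
gripper_width: 0.0082
```

{"name": "send_rows", "arguments": {"increments": [[0,0.005,0.03,0,-0.02,0,0.7],[0,0.005,0.02,0,-0.02,0,0.7],[0,0,0.01,0,0,0,0.7]]}}

```text
time: 15.42
eef_pos: [0.5637, 0.1012, 0.0992]
ee_rot: [[-0.978, 0.209, 0.002], [0.209, 0.978, -0.01], [-0.004, -0.009, -1.0]]
ft_force: [0.5, -4.6, -0.4]
gripper_width: 0.0082
```

{"name": "send_rows", "arguments": {"increments": [[0,0,0,0,0,0,0.7],[0,0,-0.01,0,0,0,0.7],[0,0,-0.01,0,0,0,0.7]]}}

```text
time: 15.67
eef_pos: [0.5636, 0.1007, 0.0992]
ee_rot: [[-0.934, 0.357, 0.002], [0.357, 0.934, -0.009], [-0.005, -0.008, -1.0]]
ft_force: [0.8, -3.3, 0.6]
gripper_width: 0.0081
```

{"name": "send_rows", "arguments": {"increments": [[0,0,-0.01,0,0,0,0.7],[0,0,-0.01,0,0,0,0.7],[0,0,-0.01,0,0,0,0.7],[0,0,0,0,0,0,0.6]]}}

```text
time: 16.0
eef_pos: [0.5633, 0.1002, 0.0992]
ee_rot: [[-0.845, 0.534, 0.002], [0.534, 0.845, -0.009], [-0.007, -0.007, -1.0]]
ft_force: [-0.9, -5.1, 0.5]
gripper_width: 0.008
```

```bash
python3 rd.py 3
```

```text
16.15 pos [0.5633 0.1001 0.0992] F [-0.12   -4.6327  0.3603] M [-0.6803 -0.2381 -0.0538] w 0.007840353425353793
yaw 147.8984240908412 z [ 0.0022 -0.0092 -1.    ] j6 -48.190445115321985
```

{"name": "send_rows", "arguments": {"increments": [[0.1,0,-0.02,0,0,0,0],[0.3,0,0,0,0,0,0],[0.4,0,0,0,0,0,0],[0.4,0,0,0,0,0,0]]}}

```text
time: 16.48
eef_pos: [0.5628, 0.1014, 0.0991]
ee_rot: [[-0.848, 0.529, 0.002], [0.529, 0.848, -0.007], [-0.005, -0.005, -1.0]]
ft_force: [0.3, 0.4, -0.5]
gripper_width: 0.0255
```

{"name": "send_rows", "arguments": {"increments": [[0.4,0,0,-0.8,0,0,0],[0.4,0,0,-1,0,0,0],[0.4,0,0,-1,0,0,0],[0.4,0,0,-1,0,0,0],[0.4,0,0,-1,0,0,0],[0.4,-1,0,-1,0,0,0]]}}

```text
time: 16.98
eef_pos: [0.5736, 0.0939, 0.2138]
ee_rot: [[-0.85, 0.526, -0.012], [0.526, 0.85, -0.006], [0.007, -0.011, -1.0]]
ft_force: [0.3, -0.1, -0.4]
gripper_width: 0.0356
```

{"name": "send_rows", "arguments": {"increments": [[0.4,-0.6,-1,-0.3,0,0,0],[0.4,-0.6,-1,-0.3,0,0,0],[0.4,-0.6,-1,0,0,0,0],[0.4,-0.6,-1,0,0,0,0],[0.4,-0.6,-1,0,0,0,0],[0.4,-0.6,-1,0,0,0,0],[0.4,-0.6,-1,0,0,0,0],[0.4,-0.6,-1,0,0,0,0],[0.4,-0.6,-1,0,0,0,0],[0.4,-0.6,-1,0,0,0,0],[0.4,0,0,0,0,0,0],[0.4,0,0,0,0,0,0]]}}

```text
time: 17.98
eef_pos: [0.5777, -0.1461, 0.2348]
ee_rot: [[-0.854, 0.52, 0.004], [0.52, 0.854, -0.001], [-0.004, 0.002, -1.0]]
ft_force: [0.3, 1.2, 0.5]
gripper_width: 0.0351
```

Run:
```python
from ov import *
cap('scene','s6.png');cap('top','t6.png')
# collar travel estimate from wing motion: total shift .1021-axis start .0232
col=.0175+(.1021-.0232)/.998
print(col, -.055+col+.02)
draw([('scene','s6',(225,145,100,75)),('top','t6',(185,165,100,60))],col,-.1,-.055+col+.02,'e')
for f,(x,y,w,h) in (('s6',(225,145,100,75)),('t6',(185,165,100,60))):
    im=cv2.imread(f'pics/{f}.png'); cv2.imwrite(f'pics/{f}z.png',cv2.resize(im[y:y+h,x:x+w],None,fx=8,fy=8,interpolation=cv2.INTER_CUBIC))
```

```text
0.09655811623246494 0.06155811623246493
```

View pics/s6z.png

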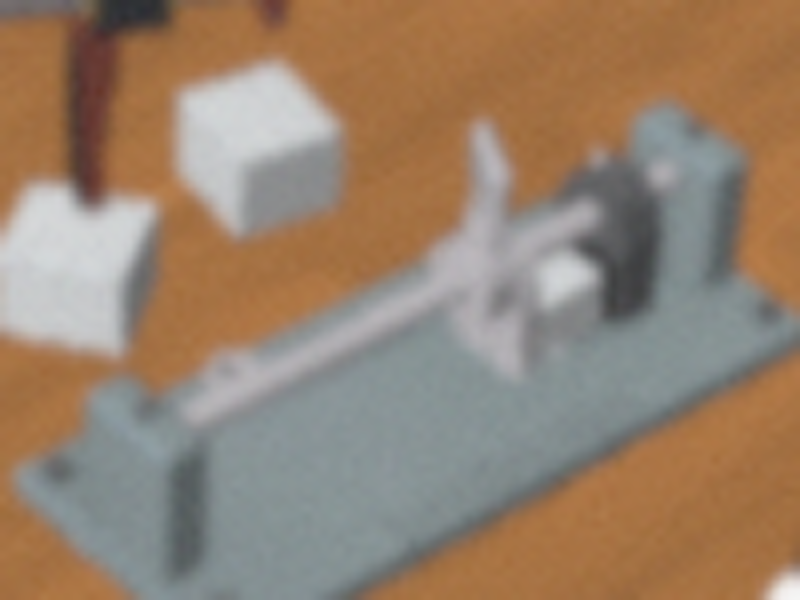

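View pics/t6z.png

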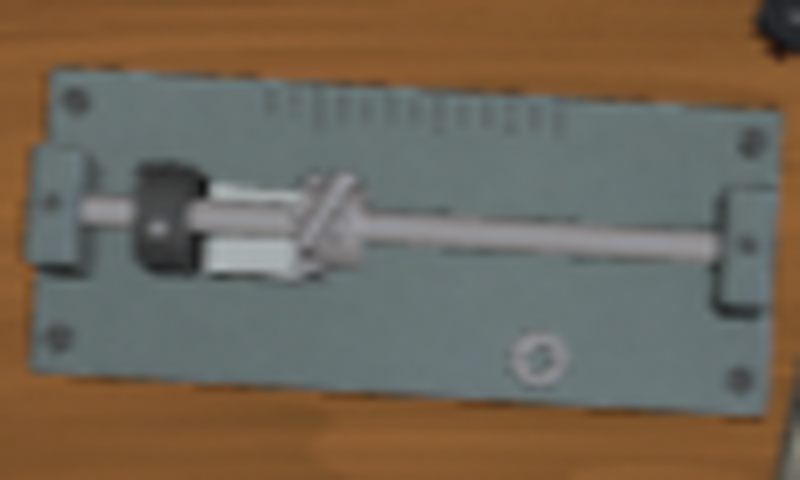

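View pics/top_e.png

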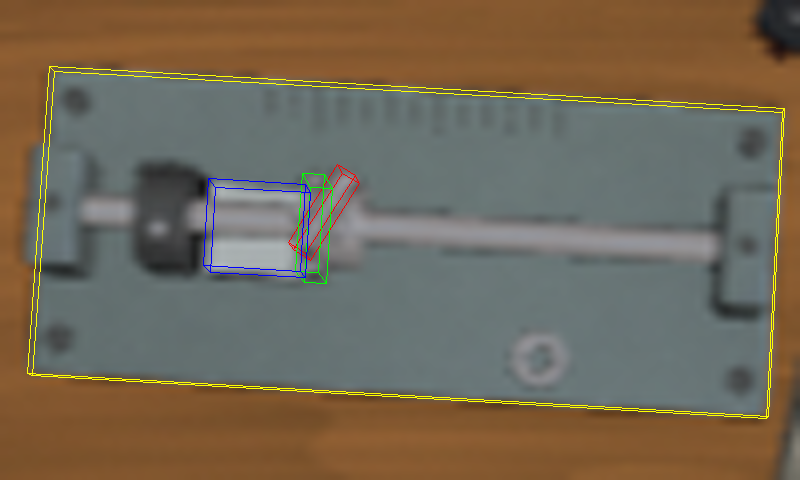

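View pics/t6.png

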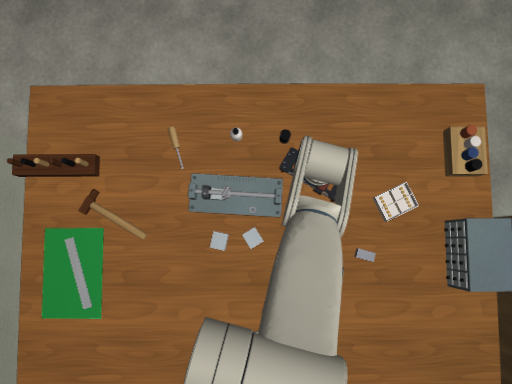

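{"name": "send_rows", "arguments": {"increments": [[0.4,0,0,0,0,0,0],[0.4,0,0,0,0,0,0]]}}

```text
time: 18.25
eef_pos: [0.5777, -0.1433, 0.2347]
ee_rot: [[-0.856, 0.517, 0.004], [0.517, 0.856, -0.0], [-0.003, 0.002, -1.0]]
ft_force: [0.1, -0.5, -0.4]
gripper_width: 0.035
```

```bash
python3 -c "
from rig import bot
print(bot.hand_in())"
```

```text
the job is handed in; nothing more can be done
None
```

The block is nipped between the jaw and the buffer, the screw is tight again, and the job was handed in at about 18 s. I loosened the screw from about -0.04 to +0.85 rad, slid the collar about 79 mm, and tightened it to about -0.1 rad while holding the push.

**Nip force:** I estimate 6 to 7 N. The push peaked at about 11.3 N, of which about 4.4 N was drag, and the buffer is pressed in about 2.5 mm, which gives about 6.3 N. This was worked out while the hand still held the wing; I could not measure the force after letting go.

**Last pictures:** the block sits between jaw and buffer with the collar where I left it. The ring and the other things in view had not visibly moved, and the hand was clear of everything.

**Failed or disagreed:**
- The first grasp was too low. It closed at 14 mm, probably on the screw's shank, with no noticeable side force; I raised it about 7 mm and regripped at 8 mm.
- The grip was about 3 mm off the screw's axis along the wing, which I allowed for in the collar position. The side force on the wing stayed under about 2 N while loosening.
- The two cameras disagreed by about 2 to 3 mm, so the final check by picture is only that good.

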